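Set a cooker hood receiver's address switches to match its handset

ROBOT

A 6-joint arm with a two-finger parallel gripper is mounted at the origin on a cart in front of the work surface, level with it; the furniture and walls round the work are solid. World frame = base frame: x ahead of the robot, y to its left, z up, the work surface at z = 0. Lengths are in m, angles in degrees, forces in N, time in s.
With the tool pointing down it reaches from about 0.375 to 0.925 m from the base axis. Payload 5.7 kg.
Tool frame: the origin (TCP) lies midway between the tips of the shut fingers; the grasp point (between the pads) lies 19 mm behind it (ctrl.pinch_z is the distance from the TCP to the grasp point, in m); z points along the fingers, y is the line along which they close (so a half turn about z gives the same grasp; the last joint's range is limited). The gripper opens to 88 mm and grips with 3 to 60 N. Pads are 20 mm wide; open, the fingers measure 115 mm over their backs; the gripper's body (75 mm by 178 mm) begins 61 mm behind the grasp point.
Start: joints at [-70.136, 20.558, 86.54, -0, 72.909, -6.595], TCP at [0.267, -0.537, 0.223] pointing down, gripper open.
Joint ranges: [-170.27, 170.27], [-57.76, 135], [12.27, 136.19], [-55.21, 235.2], [11.17, 155.16], [-170.74, 170.74]. Speed limits (degrees/s): [136.94, 136.94, 180, 180, 180, 180].

INTERFACE

Orientations are given as a 3x3 rotation matrix whose columns are the frame's x, y, z axes.
In Python, from station import ctrl gives the robot as it stands.
- The arm moves only by the tool servo_tool, never from a script. Its argument "moves" is a list that holds one entry, the list of rows, each a list of 7 numbers: the shift along the world's x, y, z in shares of 40 cm (1.0 is 40 cm), then the turn, a rotation vector about the world's x, y, z in a scale on which 1.0 is 120 degrees, then the finger opening in cm, from 0 to 8.78. A call has 1 to 20 rows; each row is the pose to reach, as a shift and turn from the pose commanded when the call began; what a row does not reach only later rows make up. A row lasts 1/10 s, in which the tool goes at most 50 mm and 8.59 degrees, less where a joint would pass 70% of its speed; a pose out of reach is approached as far as the arm can. No shift or turn number may pass 1 either way. A call with a gripper value outside its range is refused whole. The fingers move at their own pace and stop on an object; "newtons" is the grip in N (left out, the last holds). Time passes only in rows, so rows that repeat a pose let the fingers close. It gives the time, the measured TCP pose, the force, the opening and the grip force at its end, in the units of the state.
- ctrl.sense(): the state, without advancing time (a new reading comes with each control period).
- ctrl.camera(name): name is "scene" or "top" or "wrist"; returns a dict with "image" (400x640x3 uint8, red, green, blue), "intrinsics" (3x3 intrinsics, pixels), "R" (3x3) and "t" (3): a world point X has camera coordinates R X + t. Camera axes: x right, y down, z forward; pixel columns grow to the right and rows downward; lengths in m; the calibration is good to about 2 mm. A picture is of the moment at which its call begins. There is no depth.
- ctrl.job_done(): hands the job in; it is judged then, once.
The state is a dict: "time": time; "joint_pos": joint angles; "joint_velocities": joint speeds; "tau": joint torques, N m; "ee_pos": TCP position; "ee_rot": TCP orientation; "force": force on the tool from outside, world axes, zero at the start; "torque": the same for the moment, N m; "gripper_width": opening from 0.0 (shut) to 1.0 (fully open); "grip_force": force on a finger pad.
Only numpy, scipy, OpenCV 4.12 (cv2) and the standard library are available. Lean on these libraries where they do the work, as an engineer would, in place of code of your own. Each camera call takes 0.05 s, during which the arm holds its last target. There are 200 camera calls.

TASK

The cooker hood only obeys its handset when both have the same address. Set the five little slide switches on the receiver, the box with the screw ears, to the same pattern as the five on the handset, the slim one with the round buttons: switch for switch from left to right, a nub away from you is on and a nub near you is off, each one fully home at its end. Leave the other things on the worktop where they are.

Things in the scene. Friction and masses are not known exactly. Their poses are not given: they have to be found in the camera images.
- receiver: White box 104 (x) x 176 (y) mm, 5 mm high screw ears at its ends (216 mm over them), two cable glands at the back; fixed. Its black switch bank has a flat face 34 mm above the worktop, with five nubs sliding along x, 24 mm apart along y (y = 48, 24, 0, -24, -48 mm). Origin: centre of underside, on the worktop. x points away from the robot (yaw within 0.35 rad), y left, z up.
- handset: Slim white handset 64 (x) x 188 (y) x 18 mm, fixed, to the left or right of the receiver; three round grey buttons on its right, a black bank of five immovable switches (the pattern) on its left, at y = 70, 52, 34, 16, -2 mm in its frame. Nub at x = +7 mm: on; at x = -7 mm: off. Three are on; which varies. Origin: centre of underside; x away from the robot (yaw within 0.35 rad), y left.
- sw1 (a joint): Receiver switch 1 (1 leftmost, 5 rightmost): 0 = off, nub fully towards the robot (its centre at x = -7 mm, y = 48 mm in the receiver's frame); 0.014 m = on, nub fully away (x = +7 mm). Nub: white, 8 mm along x, 9 mm across, 14 mm tall, top 48 mm above the worktop. Slides with about 1.5 N of friction, stays where left, firm end stops. Starts off.
- sw2 (a joint): Receiver switch 2 (1 leftmost, 5 rightmost): 0 = off, nub fully towards the robot (its centre at x = -7 mm, y = 24 mm in the receiver's frame); 0.014 m = on, nub fully away (x = +7 mm). Nub: white, 8 mm along x, 9 mm across, 14 mm tall, top 48 mm above the worktop. Slides with about 1.5 N of friction, stays where left, firm end stops. Starts off.
- sw3 (a joint): Receiver switch 3 (1 leftmost, 5 rightmost): 0 = off, nub fully towards the robot (its centre at x = -7 mm, y = 0 mm in the receiver's frame); 0.014 m = on, nub fully away (x = +7 mm). Nub: white, 8 mm along x, 9 mm across, 14 mm tall, top 48 mm above the worktop. Slides with about 1.5 N of friction, stays where left, firm end stops. Starts off.
- sw4 (a joint): Receiver switch 4 (1 leftmost, 5 rightmost): 0 = off, nub fully towards the robot (its centre at x = -7 mm, y = -24 mm in the receiver's frame); 0.014 m = on, nub fully away (x = +7 mm). Nub: white, 8 mm along x, 9 mm across, 14 mm tall, top 48 mm above the worktop. Slides with about 1.5 N of friction, stays where left, firm end stops. Starts on.
- sw5 (a joint): Receiver switch 5 (1 leftmost, 5 rightmost): 0 = off, nub fully towards the robot (its centre at x = -7 mm, y = -48 mm in the receiver's frame); 0.014 m = on, nub fully away (x = +7 mm). Nub: white, 8 mm along x, 9 mm across, 14 mm tall, top 48 mm above the worktop. Slides with about 1.5 N of friction, stays where left, firm end stops. Starts off.
- key1_nub (a point): Centre of the top of one of the five nubs on the handset (8 x 9 mm, 10 mm tall, top 29.5 mm above the worktop). The five are listed in no particular order: find by its place in the handset's frame which switch it is and whether it is on.
- key2_nub (a point): Centre of the top of one of the five nubs on the handset (8 x 9 mm, 10 mm tall, top 29.5 mm above the worktop). The five are listed in no particular order: find by its place in the handset's frame which switch it is and whether it is on.
- key3_nub (a point): Centre of the top of one of the five nubs on the handset (8 x 9 mm, 10 mm tall, top 29.5 mm above the worktop). The five are listed in no particular order: find by its place in the handset's frame which switch it is and whether it is on.
- key4_nub (a point): Centre of the top of one of the five nubs on the handset (8 x 9 mm, 10 mm tall, top 29.5 mm above the worktop). The five are listed in no particular order: find by its place in the handset's frame which switch it is and whether it is on.
- key5_nub (a point): Centre of the top of one of the five nubs on the handset (8 x 9 mm, 10 mm tall, top 29.5 mm above the worktop). The five are listed in no particular order: find by its place in the handset's frame which switch it is and whether it is on.
- handset_slot1 (a point): Middle of the handset's slot 1 (1 leftmost, 5 rightmost), 19.5 mm above the worktop: its nub stands 7 mm beyond this point if on, 7 mm nearer the robot if off.
- handset_slot2 (a point): Middle of the handset's slot 2 (1 leftmost, 5 rightmost), 19.5 mm above the worktop: its nub stands 7 mm beyond this point if on, 7 mm nearer the robot if off.
- handset_slot3 (a point): Middle of the handset's slot 3 (1 leftmost, 5 rightmost), 19.5 mm above the worktop: its nub stands 7 mm beyond this point if on, 7 mm nearer the robot if off.
- handset_slot4 (a point): Middle of the handset's slot 4 (1 leftmost, 5 rightmost), 19.5 mm above the worktop: its nub stands 7 mm beyond this point if on, 7 mm nearer the robot if off.
- handset_slot5 (a point): Middle of the handset's slot 5 (1 leftmost, 5 rightmost), 19.5 mm above the worktop: its nub stands 7 mm beyond this point if on, 7 mm nearer the robot if off.
- salt_shaker: Bystander: glass salt shaker, 44 mm across, 90 tall; origin at the centre of its underside, on the worktop. Leave it where it is.
- sardine_tin: Bystander: flat fish tin, 63x105x29 mm; origin at the centre of its underside, on the worktop. Leave it where it is.
- garlic: Bystander: garlic bulb, 60 mm across, 58 tall; origin at the centre of its underside, on the worktop. Leave it where it is.
- teaspoon: Bystander: steel teaspoon, 130x27x11 mm; origin at the centre of its underside, on the worktop. Leave it where it is.
- mug_near: Bystander: plain white mug, 86 mm across (119 over the handle), 101 tall; origin at the centre of its underside, on the worktop. Leave it where it is.
- spice_1: Bystander: spice jar with a dark cap, 41 mm across, 105 tall; origin at the centre of its underside, on the worktop. Leave it where it is.

How it is judged (in metres and radians):
At the end, for the whole second after the job is handed in: Each of the receiver's five switches, counted from the left, stands as the handset's switch of the same number: within 3.5 mm of its far end (joint over 0.0105 m) where the handset's is on, within 3.5 mm of its near end (joint under 0.0035 m) where it is off; all at rest (((horizontal distance between any of key2_nub, key5_nub and handset_slot1 below 0.01 m and value of joint sw1 below 0.0035 m) or (horizontal distance between each of key2_nub, key5_nub and handset_slot1 above 0.01 m and value of joint sw1 above 0.0105 m)) and ((horizontal distance between any of key2_nub, key5_nub and handset_slot2 below 0.01 m and value of joint sw2 below 0.0035 m) or (horizontal distance between each of key2_nub, key5_nub and handset_slot2 above 0.01 m and value of joint sw2 above 0.0105 m)) and ((horizontal distance between any of key2_nub, key5_nub and handset_slot3 below 0.01 m and value of joint sw3 below 0.0035 m) or (horizontal distance between each of key2_nub, key5_nub and handset_slot3 above 0.01 m and value of joint sw3 above 0.0105 m)) and ((horizontal distance between any of key2_nub, key5_nub and handset_slot4 below 0.01 m and value of joint sw4 below 0.0035 m) or (horizontal distance between each of key2_nub, key5_nub and handset_slot4 above 0.01 m and value of joint sw4 above 0.0105 m)) and ((horizontal distance between any of key2_nub, key5_nub and handset_slot5 below 0.01 m and value of joint sw5 below 0.0035 m) or (horizontal distance between each of key2_nub, key5_nub and handset_slot5 above 0.01 m and value of joint sw5 above 0.0105 m)) and velocity of joint sw1 between -0.005 and 0.005 m/s and velocity of joint sw2 between -0.005 and 0.005 m/s and velocity of joint sw3 between -0.005 and 0.005 m/s and velocity of joint sw4 between -0.005 and 0.005 m/s and velocity of joint sw5 between -0.005 and 0.005 m/s); the robot touches nothing.
It fails at once if a bystander (salt shaker, fish tin, garlic, teaspoon, mug or spice jar) is moved more than 4 cm or knocked over (distance of any of salt_shaker, sardine_tin, garlic, teaspoon, mug_near, spice_1 from where it was at the start of the episode above 0.04 m or angle between any of salt_shaker, sardine_tin, garlic, mug_near, spice_1's own z axis and vertical above 0.6 rad).
It also fails if it takes over 51 s, if anything falls off the work surface, if the arm or the gripper's body presses on something with over 40 N, if the wrist force passes 120 N, or if a joint passes its speed limit or range.

## Working session

There is one attempt and no reset: what is moved stays moved. The work goes in short steps, Python scripts to look and compute and a tool call to move; the robot and the scene stay as the last step left them, time stands still between calls to the robot, and variables do not carry over. Pictures are saved under pics/ and viewed, at most 10 in all, crops included, and the job is handed in when it is done.

Besides the shell and the picture viewer there is one more tool, called after "Request:" by a JSON object that holds its "op" and its "data". servo_tool: Moves the arm, as the interface text tells. Its arguments: {"type":"object","properties":{"moves":{"type":"array","items":{"type":"array","items":{"type":"array","items":{"type":"number"}}}},"newtons":{"type":"number"}},"required":["moves"]}

```bash
mkdir -p pics; python3 - <<'E'
from station import ctrl
import cv2,numpy as np
for n in ["top","scene"]:
    c=ctrl.camera(n); cv2.imwrite(f"pics/{n}0.png",c["image"][...,::-1]); np.savez(f"{n}0.npz",**c)
    print(n,c["intrinsics"].tolist(),c["R"].round(4).tolist(),c["t"])
print(ctrl.sense())
E
```

```text
top [[421.9405496715134, 0.0, 319.714307724711], [0.0, 421.9405496715134, 195.904050067457], [0.0, 0.0, 1.0]] [[0.0196, -0.9997, 0.0115], [-0.9839, -0.0213, -0.1773], [0.1775, -0.0078, -0.9841]] [1.07054526e-03 5.69890110e-01 1.09356103e+00]
scene [[436.70634957237206, 0.0, 318.74351751845177], [0.0, 436.70634957237206, 200.6847794714599], [0.0, 0.0, 1.0]] [[0.4315, -0.9021, -0.0102], [-0.6738, -0.3148, -0.6685], [0.5998, 0.2953, -0.7437]] [-0.23113494  0.41921242  1.16891964]
{'time': 0.1, 'joint_pos': array([-7.01362352e+01,  2.05936210e+01,  8.65945420e+01,  4.19986995e-05,
        7.29089962e+01, -6.59421252e+00]), 'joint_velocities': array([-0.04085078, -0.13245114, -0.12218164,  0.0411709 ,  0.09709225,
       -0.09387188]), 'tau': array([ 2.76369274e-04, -5.16352880e+01, -2.71404809e+01,  6.75565610e-02,
        2.76599260e-02, -4.16893272e-05]), 'ee_pos': array([ 0.26710166, -0.53654455,  0.22188395]), 'ee_rot': array([[ 8.95261530e-01,  4.45540639e-01, -5.75529962e-04],
       [ 4.45540968e-01, -8.95260131e-01,  1.59509308e-03],
       [ 1.95429762e-04, -1.68444765e-03, -9.99998562e-01]]), 'force': array([ 0.66647595,  0.06591338, -0.1145092 ]), 'torque': array([0.06234414, 0.02430925, 0.00542903]), 'grip_force': 0.0, 'gripper_width': 0.9991662944731684}
```

View pics/top0.png

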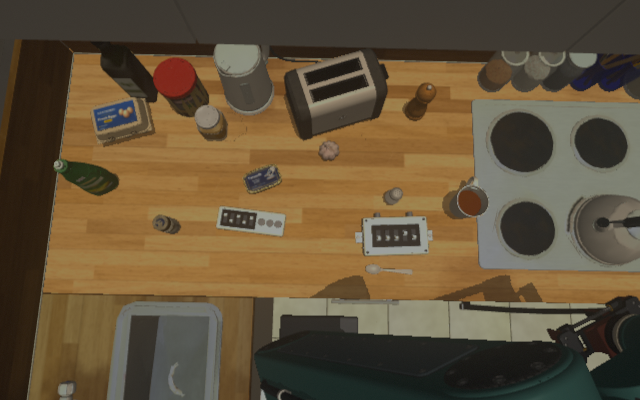

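View pics/scene0.png

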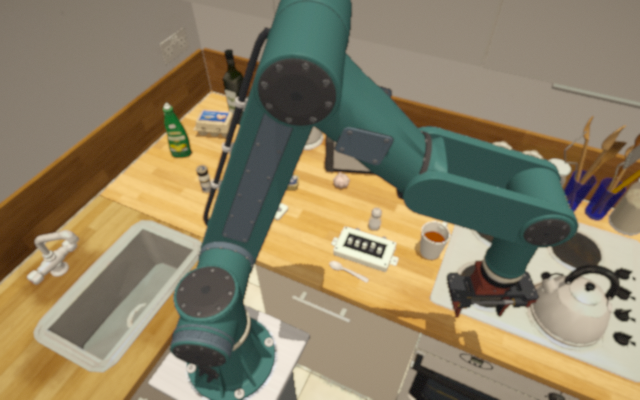

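The top view shows the receiver at about (395,236), with the teaspoon in front at (388,269), the salt shaker at (393,196) and the mug at (468,200). The handset is at (251,221). Next I'll enlarge both.

```bash
python3 - <<'E'
import cv2,numpy as np
i=cv2.imread("pics/top0.png")
a=cv2.resize(i[200:242,210:292],None,fx=9,fy=7*9/7,interpolation=cv2.INTER_CUBIC)[:,:738]
b=cv2.resize(i[208:264,352:434],None,fx=9,fy=9,interpolation=cv2.INTER_CUBIC)
b=b[:,:]; a=cv2.resize(a,None,fx=.66,fy=.66);b=cv2.resize(b,None,fx=.66,fy=.66)
cv2.imwrite("pics/crop.png",np.vstack([a,b])); print(a.shape,b.shape)
E
```

```text
(249, 487, 3) (333, 487, 3)
```

View pics/crop.png

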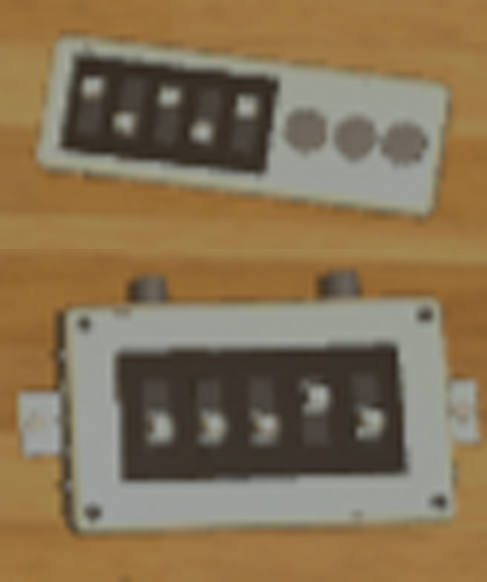

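The handset pattern reads on, off, on, off, on. The receiver reads off, off, off, on, off, so sw1, sw3 and sw5 must go on, sw4 must go off, and sw2 stays. Now I'll get a rough receiver pose and the wrist camera geometry.

```bash
cat > h.py <<'E'
import cv2,numpy as np
def ray(c,p):
    d=c["R"].T@np.linalg.inv(c["intrinsics"])@[p[0],p[1],1.]; return -c["R"].T@c["t"],d
def onz(c,p,z):
    o,d=ray(c,p); return o+d*(z-o[2])/d[2]
def proj(c,X):
    q=c["intrinsics"]@(c["R"]@np.array(X)+c["t"]); return q[:2]/q[2]
E
python3 - <<'E'
from h import *
from station import ctrl
c=np.load("top0.npz")
f=lambda u,v:(352+u/5.94,208+(v-249)/5.94)
for p in [(158,428),(210,425),(263,425),(316,397),(370,420)]: print(onz(c,f(*p),.046).round(4))
g=[onz(c,f(*p),.034) for p in [(70,312),(440,300),(453,516),(74,530)]]; print(np.round(g,4),np.mean(g,0))
h=lambda u,v:(210+u/5.94,200+v/5.94)
for p in [(60,38),(447,88),(430,213),(42,165),(93,87),(124,124),(169,97),(202,131),(246,105)]: print(onz(c,h(*p),.02).round(4))
w=ctrl.camera("wrist");s=ctrl.sense()
cen=-w["R"].T@w["t"]; print("cam in tool",s["ee_rot"].T@(cen-s["ee_pos"]),(w["R"]@s["ee_rot"]).round(3).tolist(),w["intrinsics"][0,0])
E
```

```text
[ 0.4591 -0.1473  0.046 ]
[ 0.4609 -0.1708  0.046 ]
[ 0.4614 -0.1948  0.046 ]
[ 0.4745 -0.219   0.046 ]
[ 0.4646 -0.2432  0.046 ]
[[ 0.5124 -0.1088  0.034 ]
 [ 0.5216 -0.2795  0.034 ]
 [ 0.4229 -0.2829  0.034 ]
 [ 0.4132 -0.1108  0.034 ]] [ 0.46753135 -0.19550914  0.034     ]
[0.5399 0.2876 0.02  ]
[0.5202 0.1067 0.02  ]
[0.462  0.1125 0.02  ]
[0.4804 0.2922 0.02  ]
[0.5172 0.2709 0.02  ]
[0.5002 0.2555 0.02  ]
[0.5133 0.2354 0.02  ]
[0.4977 0.2193 0.02  ]
[0.5103 0.1996 0.02  ]
cam in tool [ 6.66295860e-02 -3.78420144e-05 -1.61038610e-01] [[-0.0, 1.0, 0.0], [-0.969, 0.0, -0.247], [-0.247, -0.0, 0.969]] 288.29720549401446
```

The rows are not in the units I measure in: shifts go in shares of 40 cm and turns go in shares of 120 degrees. I convert before sending: 34.1 cm / 40 = 0.8525, 32 cm / 40 = 0.8, 66.7 degrees / 120 = 0.5558.

Request:
{"op": "servo_tool", "data": {"moves": [[[0.025,0.025,0.05,0,0,0.0333,3],[0.075,0.1,0.05,0,0,0.0833,3],[0.125,0.2,0.05,0,0,0.1333,3],[0.175,0.3,0.05,0,0,0.1917,3],[0.225,0.4,0.05,0,0,0.25,3],[0.275,0.5,0.05,0,0,0.3083,3],[0.325,0.575,0.05,0,0,0.3667,3],[0.375,0.65,0.025,0,0,0.425,3],[0.425,0.725,0,0,0,0.475,3],[0.475,0.8,-0.025,0,0,0.525,3],[0.5,0.8525,-0.05,0,0,0.5558,3],[0.5,0.8525,-0.05,0,0,0.5558,3],[0.5,0.8525,-0.05,0,0,0.5558,3],[0.5,0.8525,-0.05,0,0,0.5558,3],[0.5,0.8525,-0.05,0,0,0.5558,3]]], "newtons": 10}}

```text
time: 1.65
ee_pos: [0.4672, -0.1973, 0.2031]
ee_rot: [[-0.053, 0.999, 0.001], [0.999, 0.053, -0.001], [-0.001, 0.001, -1.0]]
force: [-0.1, -0.6, 0.5]
gripper_width: 0.335
grip_force: 0.0
```

```bash
python3 - <<'E'
from h import *
from station import ctrl
w=ctrl.camera("wrist"); np.savez("w1.npz",**w); cv2.imwrite("pics/w1.png",w["image"][...,::-1]); s=ctrl.sense()
print(s["ee_pos"],s["ee_rot"].round(4).tolist(),s["joint_pos"].round(1),s["force"])
E
```

```text
[ 0.46719873 -0.19729625  0.2030793 ] [[-0.0531, 0.9986, 0.0006], [0.9986, 0.0531, -0.0007], [-0.0007, 0.0005, -1.0]] [-30.7  14.1  99.3  -0.   66.6 -33.7] [ 0.26285799  0.45994018 -1.20818393]
```

View pics/w1.png

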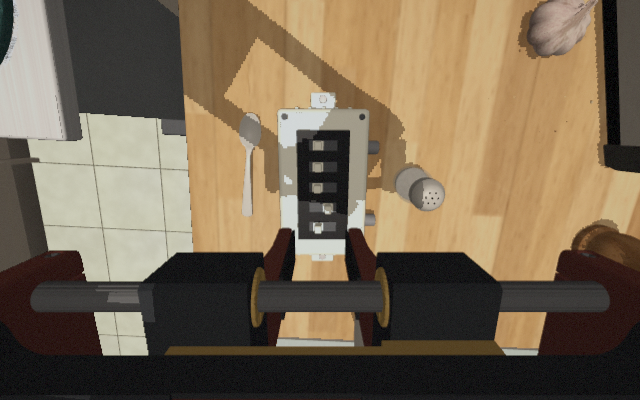

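The wrist view shows the receiver bank, with nubs at about (317,146), (318,167), (317,188), (327,209) and (317,228). The fingertips straddle it around x=290 and x=350. An enlarged crop will give precise points.

```bash
python3 - <<'E'
import cv2
i=cv2.imread("pics/w1.png")[95:265,270:380]
i=cv2.resize(i,None,fx=3.5,fy=3.5,interpolation=cv2.INTER_CUBIC); cv2.imwrite("pics/w1c.png",i); print(i.shape)
E
```

```text
(595, 385, 3)
```

View pics/w1c.png

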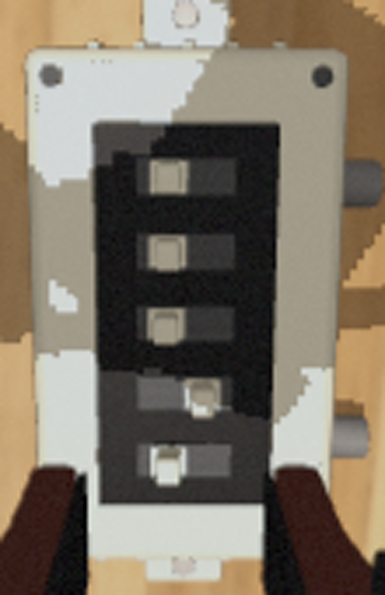

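```bash
python3 - <<'E'
from h import *
w=np.load("w1.npz");t=np.load("top0.npz")
f=lambda p:(270+p[0]/3.5-.36,95+p[1]/3.5-.36)
S=[(186,177),(186,252),(185,324),(185,395),(184.5,462)]
P=np.array([onz(w,f(p),.034) for p in S])[:,:2]; print("slots",P.round(4))
N=[(168,178),(166,254),(165,327),(203,397),(167,465)]
T=[(158,425),(210,425),(263,425),(316,395),(370,420)]
for n,q in zip(N,T):
    o1,d1=ray(w,f(n)); o2,d2=ray(t,(352+q[0]/5.94,208+(q[1]-249)/5.94))
    A=np.c_[d1,-d2]; k=np.linalg.lstsq(A,o2-o1,rcond=None)[0]; print("tri",((o1+k[0]*d1+o2+k[1]*d2)/2).round(4), "top@.048",onz(w,f(n),.048).round(4))
y=np.array([48,24,0,-24,-48])/1e3
a=np.polyfit(y,P,1); print("yaw",np.degrees(np.arctan2(-a[0,0],a[0,1])),"scale",np.hypot(*a[0]),"centre",a[1])
C=np.array([onz(w,f(p),.034) for p in [(50,75),(322,76)]]); print("screws",C.round(4))
E
```

```text
slots [[ 0.4677 -0.1467]
 [ 0.469  -0.1708]
 [ 0.47   -0.1947]
 [ 0.4714 -0.2191]
 [ 0.4725 -0.243 ]]
tri [ 0.4614 -0.1475  0.0413] top@.048 [ 0.462  -0.1466  0.048 ]
tri [ 0.4622 -0.1724  0.0335] top@.048 [ 0.4625 -0.17    0.048 ]
tri [ 0.4634 -0.1991  0.0209] top@.048 [ 0.4634 -0.1933  0.048 ]
tri [ 0.4789 -0.227   0.0073] top@.048 [ 0.4769 -0.2157  0.048 ]
tri [ 0.4668 -0.2492  0.0204] top@.048 [ 0.4664 -0.2396  0.048 ]
yaw 2.8668519369327936 scale 1.0051307485004657 centre [ 0.47010718 -0.19485906]
screws [[ 0.4233 -0.1177  0.034 ]
 [ 0.5085 -0.1134  0.034 ]]
```

To row units: -16.2 cm / 40 = -0.405, -15.7 cm / 40 = -0.3925.

Request:
{"op": "servo_tool", "data": {"moves": [[[0.0025,0.05,-0.075,0,0,0,3.4],[0.0025,0.1,-0.15,0,0,0,3.4],[0.0025,0.125,-0.225,0,0,0,3.4],[0.0025,0.125,-0.3,0,0,0,3.4],[0.0025,0.125,-0.3375,0,0,0,3.4],[0.0025,0.125,-0.3625,0,0,0,3.4],[0.0025,0.125,-0.38,0,0,0,3.4],[0.0025,0.125,-0.3925,0,0,0,3.4],[0.0025,0.125,-0.405,0,0,0,3.4],[0.0025,0.125,-0.405,0,0,0,3.4],[0.0025,0.125,-0.405,0,0,0,3.4],[0.0025,0.125,-0.405,0,0,0,3.4]]]}}

```text
time: 2.9
ee_pos: [0.4687, -0.1463, 0.041]
ee_rot: [[-0.055, 0.998, 0.001], [0.998, 0.055, -0.0], [-0.0, 0.001, -1.0]]
force: [0.2, 0.0, 0.6]
gripper_width: 0.383
grip_force: 0.0
```

To row units: 2.1 cm / 40 = 0.0525, 2 cm / 40 = 0.05.

Request:
{"op": "servo_tool", "data": {"moves": [[[0.0125,0,0,0,0,0,3.4],[0.025,0,0,0,0,0,3.4],[0.035,0.0025,0,0,0,0,3.4],[0.0425,0.0025,0,0,0,0,3.4],[0.0475,0.0025,0,0,0,0,3.4],[0.05,0.0025,0,0,0,0,3.4],[0.0525,0.0025,0,0,0,0,3.4],[0.0525,0.0025,0,0,0,0,3.4],[0.0525,0.0025,0,0,0,0,3.4]]]}}

```text
time: 3.8
ee_pos: [0.4881, -0.1449, 0.0405]
ee_rot: [[-0.055, 0.998, -0.002], [0.998, 0.055, 0.0], [0.001, -0.002, -1.0]]
force: [-5.1, -1.4, 3.6]
gripper_width: 0.385
grip_force: 2.6
```

To row units: -4.9 cm / 40 = -0.1225, -1.9 cm / 40 = -0.0475.

Request:
{"op": "servo_tool", "data": {"moves": [[[-0.0125,0,0,0,0,0,3.4],[-0.02,0,0.025,0,0,0,3.4],[-0.025,0,0.075,0,0,0,3.4],[-0.0375,-0.05,0.075,0,0,0,3.4],[-0.0475,-0.1,0.075,0,0,0,3.4],[-0.0475,-0.1225,0.075,0,0,0,3.4],[-0.0475,-0.1225,0.06,0,0,0,3.4],[-0.0475,-0.1225,0.03,0,0,0,3.4],[-0.0475,-0.1225,0.0125,0,0,0,3.4],[-0.0475,-0.1225,0,0,0,0,3.4],[-0.0475,-0.1225,0,0,0,0,3.4],[-0.035,-0.1225,0,0,0,0,3.4],[-0.0225,-0.1225,0,0,0,0,3.4],[-0.0125,-0.12,0,0,0,0,3.4],[-0.005,-0.12,0,0,0,0,3.4],[0,-0.12,0,0,0,0,3.4],[0.0025,-0.12,0,0,0,0,3.4],[0.005,-0.12,0,0,0,0,3.4],[0.005,-0.12,0,0,0,0,3.4]]]}}

```text
time: 5.7
ee_pos: [0.4905, -0.193, 0.0407]
ee_rot: [[-0.055, 0.998, -0.001], [0.998, 0.055, 0.0], [0.0, -0.001, -1.0]]
force: [-4.2, -1.0, 2.9]
gripper_width: 0.386
grip_force: 2.2
```

To row units: -4.9 cm / 40 = -0.1225, -4.8 cm / 40 = -0.12.

Request:
{"op": "servo_tool", "data": {"moves": [[[-0.0125,0,0,0,0,0,3.4],[-0.02,0,0.025,0,0,0,3.4],[-0.025,0,0.075,0,0,0,3.4],[-0.0375,-0.05,0.075,0,0,0,3.4],[-0.0475,-0.1,0.075,0,0,0,3.4],[-0.0475,-0.1225,0.075,0,0,0,3.4],[-0.0475,-0.1225,0.06,0,0,0,3.4],[-0.0475,-0.1225,0.03,0,0,0,3.4],[-0.0475,-0.1225,0.0125,0,0,0,3.4],[-0.0475,-0.1225,0,0,0,0,3.4],[-0.0475,-0.1225,0,0,0,0,3.4],[-0.035,-0.1225,0,0,0,0,3.4],[-0.0225,-0.1225,0,0,0,0,3.4],[-0.0125,-0.12,0,0,0,0,3.4],[-0.005,-0.12,0,0,0,0,3.4],[0,-0.12,0,0,0,0,3.4],[0.0025,-0.12,0,0,0,0,3.4],[0.005,-0.12,0,0,0,0,3.4],[0.0075,-0.12,0,0,0,0,3.4],[0.0075,-0.12,0,0,0,0,3.4]]]}}

```text
time: 7.7
ee_pos: [0.4929, -0.2409, 0.0406]
ee_rot: [[-0.056, 0.998, -0.003], [0.998, 0.056, 0.0], [0.001, -0.003, -1.0]]
force: [-5.9, -0.0, 4.7]
gripper_width: 0.391
grip_force: 2.8
```

To row units: -4.4 cm / 40 = -0.11, -2.8 cm / 40 = -0.07.

Request:
{"op": "servo_tool", "data": {"moves": [[[-0.0125,0,0,0,0,0,3.4],[-0.02,0,0.025,0,0,0,3.4],[-0.025,0,0.075,0,0,0,3.4],[-0.0425,0.03,0.075,0,0,0,3.4],[-0.0575,0.0525,0.075,0,0,0,3.4],[-0.0575,0.0525,0.06,0,0,0,3.4],[-0.0575,0.0525,0.03,0,0,0,3.4],[-0.0575,0.0525,0.0125,0,0,0,3.4],[-0.0575,0.0525,0,0,0,0,3.4],[-0.0575,0.0525,0,0,0,0,3.4],[-0.07,0.0525,0,0,0,0,3.4],[-0.0825,0.0525,0,0,0,0,3.4],[-0.0925,0.05,0,0,0,0,3.4],[-0.1,0.05,0,0,0,0,3.4],[-0.105,0.05,0,0,0,0,3.4],[-0.1075,0.05,0,0,0,0,3.4],[-0.11,0.05,0,0,0,0,3.4],[-0.11,0.05,0,0,0,0,3.4]]]}}

```text
time: 9.5
ee_pos: [0.4516, -0.2215, 0.0409]
ee_rot: [[-0.055, 0.999, 0.002], [0.999, 0.055, -0.001], [-0.001, 0.002, -1.0]]
force: [5.2, 1.8, -1.4]
gripper_width: 0.389
grip_force: 2.5
```

Every push ended with 4–6 N against the stop. I'll lift clear and check.

To row units: 16 cm / 40 = 0.4, 12 cm / 40 = 0.3.

Request:
{"op": "servo_tool", "data": {"moves": [[[0.0125,0,0,0,0,0,3.4],[0.02,0,0.025,0,0,0,3.4],[0.025,0,0.1,0,0,0,3.4],[0.025,0,0.2,0,0,0,3.4],[0.025,0,0.3,0,0,0,3.4],[0.025,0,0.4,0,0,0,3.4],[0.025,0,0.4,0,0,0,3.4],[0.025,0,0.4,0,0,0,3.4],[0.025,0,0.4,0,0,0,3.4]]]}}

```text
time: 10.4
ee_pos: [0.4593, -0.2205, 0.1998]
ee_rot: [[-0.055, 0.998, -0.002], [0.998, 0.055, 0.001], [0.001, -0.002, -1.0]]
force: [0.2, 0.1, 0.1]
gripper_width: 0.385
grip_force: 0.0
```

```bash
python3 - <<'E'
from h import *
from station import ctrl
w=ctrl.camera("wrist"); cv2.imwrite("pics/w2.png",cv2.resize(w["image"][80:270,210:450,::-1],None,fx=3,fy=3,interpolation=cv2.INTER_CUBIC)); s=ctrl.sense()
print(s["ee_pos"],s["force"])
E
```

```text
[ 0.45917814 -0.22041936  0.19939302] [ 0.26589603 -0.48899746 -0.92276955]
```

View pics/w2.png

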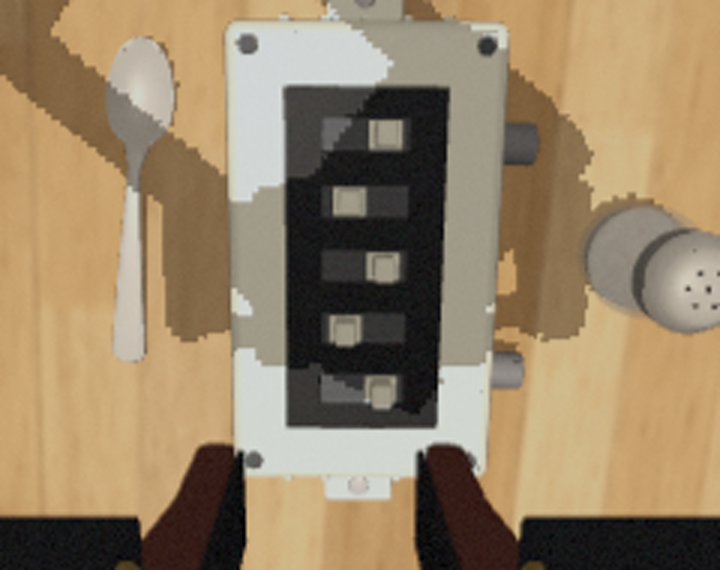

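The crop shows the nubs, from left (image top) to right, at (387,135) on, (349,201) off, (384,267) on, (345,330) off and (381,391) on. This matches the handset, all nubs look fully home, and the bystanders in view look undisturbed.

```bash
python3 -c "
from station import ctrl
print(ctrl.job_done())"
```

```text
the job is handed in; nothing more can be done
None
```

The receiver's switches now read on, off, on, off, on, the same as the handset, and the job is handed in; the hand-in returned no verdict.

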